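Lock the lamp's battery hatch with a screwdriver

ROBOT

A 7-joint arm with a two-finger parallel gripper is mounted at the origin on the work surface. World frame = base frame: x ahead of the robot, y to its left, z up, the work surface at z = 0. Lengths are in m, angles in rad, forces in N, time in s.
With the tool pointing down it reaches from about 0.425 to 0.975 m from the base axis. Payload 16.7 kg.
Tool frame: the origin (TCP) lies between the finger pads; the fingertips stand 25 mm ahead of it and the grasp point (between the pads) lies 6 mm ahead of it (ctrl.tips_ahead is the distance from the TCP to the fingertips, in m); z points along the fingers, y is the line along which they close (so a half turn about z gives the same grasp; the last joint's range is limited). The gripper opens to 85 mm and grips with 20 to 120 N. Pads are 22 mm wide; open, the fingers measure 114 mm over their backs; the gripper's body (76 mm by 85 mm) begins 54 mm behind the grasp point. The pads swing forward as they close: fully open they stand 13 mm farther back than shut.
Start: joints at [0.954, 0.426, 0.074, 1.606, -0.034, 1.111, -0.067], TCP at [0.304, -0.602, 0.256] pointing down, gripper open.
Joint ranges: [-2.85, 2.85], [-0.5, 2.14], [-1.23, 1.37], [0.21, 2.46], [-1.02, 4.16], [0.16, 2.05], [-2.73, 2.73]. Speed limits (rad/s): [1.89, 1.89, 2.39, 2.39, 3.01, 3.01, 3.01].

INTERFACE

Orientations are given as a rotation vector (axis times angle).
In Python, from bench import monitor, get_image, ctrl, finder gives the robot as it stands. The module is installed in compiled form; this text tells all that it offers.
- The arm moves only by the shell command python3 -m handwheel 'ROWS' [FORCE]. ROWS is text: rows parted by semicolons, each of 7 numbers parted by spaces: the turn, a rotation vector about the tool's x, y, z in degrees, then the shift along the tool's x, y, z in mm, then the closure in counts, from 0 (fully open) to 255 (shut). A call has 1 to 12 rows; each row is the pose to reach, as a shift and turn from the pose commanded when the call began, along the tool's axes at that moment; what a row does not reach only later rows make up. A row lasts 1/10 s, in which the tool goes at most 50 mm and 8.59 degrees, less where a joint would pass 70% of its speed; a pose out of reach is approached as far as the arm can. A call with a gripper value outside its range is refused whole. The fingers move at their own pace and stop on an object; FORCE is the grip in N (left out, the last holds). Time passes only in rows, so rows that repeat a pose let the fingers close. It gives the time, the measured TCP pose, the force, the opening and the grip force at its end, in the units of the state.
- monitor.get_state(): the state, without advancing time (a new reading comes with each control period).
- get_image(name): name is "side" or "top"; returns a dict with "img" (420x560x3 uint8, blue, green, red), "range_z" (420x560 float32, m along the optical axis (not along the pixel's ray), 0 where there is no reading), "fx", "fy", "cx", "cy" (pixels), "distortion" ([k1, k2, p1, p2, k3] as OpenCV has them; the pictures are not rectified), "rvec" (rotation vector, rad) and "tvec" (3), from world to camera coordinates, as OpenCV has them. Camera axes: x right, y down, z forward; pixel columns grow to the right and rows downward; lengths in m; the calibration is good to about 2 mm. A picture is of the moment at which its call begins.
- ctrl.finish_job(): hands the job in; it is judged then, once.
Trained networks look in a picture, given as the dict that the camera call returned (one of the last four; its "shot" number tells which), for a name from the list of things; names that differ only in an ending like _2 or _b are one class to them, and where a whole thing is asked for, a point or a joint stands for the part that bears it (a point fixed in the world has none). Each returns a list of dicts, best first, with "p" (0 to 1); they miss things now and then, are a little off and sometimes report something else, mostly with a low value. They report only what shows in the picture. A call takes as long as a camera call. They do not tell look-alikes from the thing itself.
- finder.boxes_of(target, picture): "xy" ([column, row] as shares, 0 to 1, of the picture: columns of its width, rows of its height, amid what is visible of it).
- finder.regions_of(target, picture): "mask" (420x560 bool, what is visible of it) and "xy" ([column, row] as shares, 0 to 1, of the picture: columns of its width, rows of its height, amid what is visible of it).
- finder.pinpoint(target, picture): "xy" ([column, row] as shares, 0 to 1, of the picture: columns of its width, rows of its height: a listed point, or the origin of a listed thing).
The state is a dict: "time": time; "q": joint angles; "qd": joint speeds; "tau": joint torques, N m; "position": TCP position; "ee_rot": TCP orientation; "force": force on the tool from outside, world axes, zero at the start; "moment": the same for the moment, N m; "gripper_width": finger opening in m; "grasp_force": force on a finger pad.
Only numpy, scipy, OpenCV 4.12 (cv2) and the standard library are available. Lean on these libraries where they do the work, as an engineer would, in place of code of your own. Each camera call takes 0.05 s, during which the arm holds its last target. There are 200 camera calls.

TASK

Take the square-handled flat-blade screwdriver from the rack, set its blade in the slot of the big round sprung screw on the lamp's black battery unit, push the screw down against its spring and, keeping it pushed down, turn it clockwise (seen from above) all the way to its stop. Then hang the screwdriver back in its empty hole of the rack, upright on its guard, and leave the round-handled tool hanging where it is.

Things in the scene. Friction and masses are not known exactly. Their poses are not given: they have to be found in the camera images.
- driver: Flat-blade screwdriver, 160 g, hanging upright in a rack hole. Origin at the middle of the blade's tip, z up the shaft, x along the blade's width. Blade 18 mm wide (x), 3 mm thick (y), rounded tip 2 mm thick; shaft 9 mm across; round black guard 56 mm across at z = 70 to 75 mm; black square handle 26 x 26 mm (sides square to x and y) from z = 75 to 135 mm, best gripped about z = 110 mm.
- nutdriver: Bystander in the rack's other hole, to be left alone: socket driver of the same length and guard, but with a slim round black handle 16 to 22 mm across and a round 16 mm steel socket for a tip. Origin at the centre of the tip's lower face, z up. Its top is 162 mm above the desk: carry things over it well above that.
- rack: Wooden bridge fixed to the desk: plate 80 (x) by 190 mm (y), 10 mm thick, its top 95 mm above the desk, on two end walls. Origin on the desk under its centre. Two round through holes 34 mm across at x = 0, y = +55 and -55 mm. A tool hangs by its guard on the plate, tip 25 mm above the desk; either tool may be in either hole.
- slot (a point): Centre of the screw's top face, 75.5 mm above the desk when not pressed; x along the slot, z up; moves and turns with the screw. Round steel head 52 mm across, 17 mm high. Straight V slot across it, 46 mm long: 22 mm wide at the top, narrowing to 6 mm at 12 mm depth, then a straight 6 mm groove to its floor at 17 mm depth, where the blade must go.
- unit: Black battery unit, 150 (x) by 120 (y) by 50 mm high, fixed to the desk; origin on the desk under its centre. The screw stands in the middle of its top. The screw floats sideways up to 8 mm along the unit's x and y on weak springs (about 1 N), so a blade pushed down into the V pulls the groove under itself.
- press (a joint): How far the screw is pushed down, m: 0 at rest, 0.004 at its end. The spring resists with about 3 N at first, 7 N at the end, and lifts the screw again.
- screw (a joint): Turn of the screw, rad: 0 to 0.12 as found (hatch unlocked), grows clockwise seen from above, stop at 1.0 (locked). It turns stiffly (about 0.05 N m) and stays where it is left; the slot is the same at either end, so the blade fits in either way round.
Things that resemble listed ones, but are neither listed nor needed, are in the scene too. What is shaped like the unit but blue or pink is not meant.

How it is judged:
On the way, in this order (a step that is already met when the one before it is completed fails the run):
1. the blade is in the slot and pushes the screw down by at least 1.5 mm, the screw not yet turned by more than 0.35 rad (value of joint press above 0.0015 m and z of driver in the frame of slot below -0.012 m and horizontal distance between driver and slot below 0.016 m and value of joint screw below 0.35 rad), for 0.1 s.
2. half-way round (0.5 rad), the blade still in the slot and the screw still pushed down by at least 1 mm (value of joint screw above 0.5 rad and value of joint press above 0.001 m and z of driver in the frame of slot below -0.012 m and horizontal distance between driver and slot below 0.016 m), for 0.02 s.
3. turned to the stop (0.85 rad or more), the blade still in the slot and the screw still pushed down by at least 1 mm (value of joint screw above 0.85 rad and value of joint press above 0.001 m and z of driver in the frame of slot below -0.012 m and horizontal distance between driver and slot below 0.016 m), for 0.02 s.
At the end, for the whole second after the job is handed in: The screw is turned to within 0.15 rad of its stop; the screwdriver hangs released and at rest in the hole it came from, upright to 10 degrees and its guard on the rack to 7 mm; the round-handled tool hangs upright (10 degrees) within 30 mm of where it was (value of joint screw above 0.85 rad and distance of each of driver, nutdriver from where it was at the start of the episode below 0.03 m and angle between each of driver, nutdriver's own z axis and vertical below 0.17 rad and z of driver in the frame of rack between 0.018 and 0.032 m and linear speed of driver below 0.02 m/s); the robot touches nothing.
It fails at once if the round-handled tool is taken out of its hole or tipped over (distance of nutdriver from where it was at the start of the episode above 0.04 m or angle between nutdriver's own z axis and vertical above 0.5 rad).
It also fails if it takes over 67 s, if anything falls off the work surface, if the arm or the gripper's body presses on something with over 40 N, if the wrist force passes 120 N, or if a joint passes its speed limit or range.

## Working session

There is one attempt and no reset: what is moved stays moved. The work goes in short steps, Python scripts to look and compute and a shell command to move; the robot and the scene stay as the last step left them, time stands still between calls to the robot, and variables do not carry over. Pictures are saved under pics/ and viewed, at most 10 in all, crops included, and the job is handed in when it is done.

```bash
mkdir -p pics
cat > h.py <<'E'
import numpy as np, cv2
from bench import monitor, get_image, ctrl, finder
def cam(d):
    K=np.array([[d['fx'],0,d['cx']],[0,d['fy'],d['cy']],[0,0,1.]])
    R=cv2.Rodrigues(np.array(d['rvec'],float))[0]; return K,np.array(d['distortion'],float),R,np.array(d['tvec'],float).ravel()
def rays(d,px):
    K,D,R,t=cam(d); n=cv2.undistortPoints(np.array(px,float).reshape(-1,1,2),K,D)[:,0]
    return np.c_[n,np.ones(len(n))]@R, -R.T@t   # world dirs with unit cam z, origin
def atz(d,px,z):
    r,o=rays(d,px); return o+r*((z-o[2])/r[:,2])[:,None]
def bydepth(d,px):
    px=np.array(px).reshape(-1,2); r,o=rays(d,px); return o+r*d['range_z'][px[:,1].astype(int),px[:,0].astype(int)][:,None]
def cloud(d):
    v,u=np.mgrid[0:420,0:560]; p=np.c_[u.ravel(),v.ravel()]; return bydepth(d,p).reshape(420,560,3)
def proj(d,P):
    K,D,R,t=cam(d); return cv2.projectPoints(np.array(P,float).reshape(-1,1,3),np.array(d['rvec'],float),t,K,D)[0][:,0]
E
python3 - <<'E'
from h import *
s=monitor.get_state(); print({k:np.round(v,3) for k,v in s.items()})
for n in ['top','side']:
    d=get_image(n); cv2.imwrite(f'pics/{n}0.png',d['img'])
    print(n,'cam at',rays(d,[[280,210]]))
    for t in ['driver','nutdriver','rack','unit','slot']:
        print(t,[(round(b['p'],2),np.round(np.array(b['xy'])*[560,420]).tolist(), np.round(bydepth(d,np.array(b['xy'])*[560,420]),3).tolist()) for b in finder.pinpoint(t,d)], 'BOX',[(round(b['p'],2),np.round(np.array(b['xy'])*[560,420]).tolist()) for b in finder.boxes_of(t,d)])
E
```

```text
{'time': np.float64(0.0), 'q': array([ 0.954,  0.427,  0.074,  1.607, -0.034,  1.111, -0.067]), 'qd': array([ 0.   ,  0.   ,  0.   ,  0.   , -0.001,  0.001, -0.001]), 'tau': array([-1.0000e-03, -9.4982e+01,  3.7600e+00, -4.6351e+01,  1.9000e-02,
        1.0000e-02, -0.0000e+00]), 'position': array([ 0.304, -0.602,  0.256]), 'ee_rot': array([-3.055e+00, -7.280e-01,  1.000e-03]), 'force': array([ 0.741, -0.648, -0.181]), 'moment': array([ 0.037, -0.017,  0.023]), 'grasp_force': np.float64(0.0), 'gripper_width': np.float64(0.086)}
top cam at (array([[ 0.14623766,  0.0012989 , -0.98925496]]), array([ 0.24637484, -0.14198446,  1.45713107]))
driver [(0.57, [185.0, 192.0], [[0.508, 0.145, 0.098]])] BOX [(0.59, [179.0, 190.0])]
nutdriver [(0.74, [151.0, 183.0], [[0.537, 0.249, 0.102]])] BOX [(0.63, [145.0, 178.0])]
rack [(0.88, [171.0, 193.0], [[0.505, 0.191, 0.092]])] BOX [(0.94, [168.0, 190.0])]
unit [(0.97, [355.0, 235.0], [[0.371, -0.367, 0.066]]), (0.92, [425.0, 254.0], [[0.31, -0.579, 0.074]]), (0.78, [243.0, 244.0], [[0.348, -0.027, 0.064]]), (0.73, [295.0, 186.0], [[0.525, -0.187, 0.
[... 764 characters left out ...]
, 318.0], [[0.506, 0.277, 0.095]])] BOX [(0.77, [213.0, 302.0])]
unit [(0.77, [342.0, 130.0], [[0.312, -0.538, 0.049]]), (0.71, [317.0, 171.0], [[0.365, -0.309, 0.053]]), (0.65, [254.0, 197.0], [[0.527, -0.167, 0.046]]), (0.64, [307.0, 255.0], [[0.343, 0.02, 0.054]])] BOX [(0.95, [249.0, 192.0]), (0.84, [342.0, 123.0]), (0.83, [319.0, 167.0]), (0.76, [307.0, 252.0]), (0.32, [212.0, 306.0])]
slot [(0.62, [305.0, 240.0], [[0.356, -0.013, 0.071]]), (0.61, [341.0, 114.0], [[0.323, -0.605, 0.067]]), (0.51, [247.0, 180.0], [[0.555, -0.204, 0.074]]), (0.45, [321.0, 154.0], [[0.361, -0.381, 0.064]])] BOX [(0.74, [319.0, 156.0]), (0.74, [342.0, 114.0]), (0.58, [307.0, 240.0]), (0.51, [250.0, 184.0])]
```

View pics/top0.png

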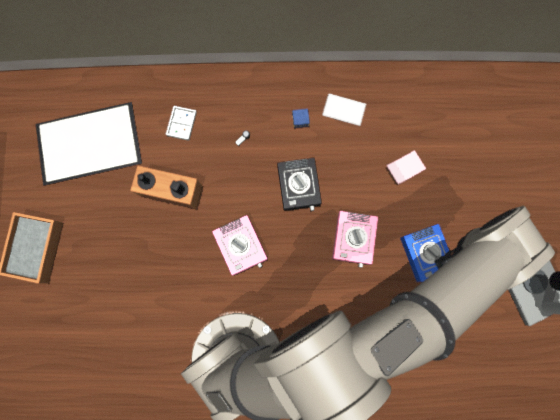

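View pics/side0.png

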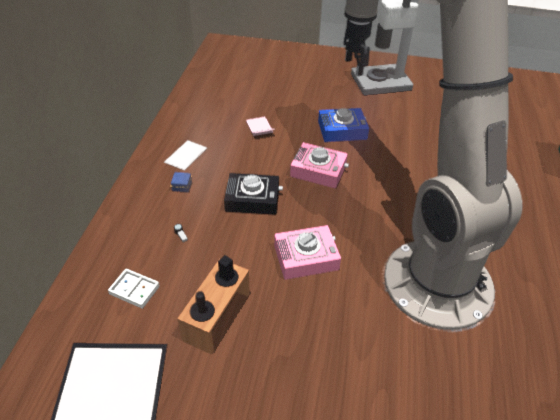

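The only black unit is at top (300,183) / side (251,190); the ones at (240,245), (356,238) are pink and (428,252) is blue. In the rack, side (228,268) looks like the square handle and (202,303) the round one. I'll confirm this in an enlarged composite.

Run:
```python
from h import *
T=get_image('top');S=get_image('side')
np.save('T.npy',T,allow_pickle=True);np.save('S.npy',S,allow_pickle=True)
def c(d,x,y,w,h): return cv2.resize(d['img'][y:y+h,x:x+w],(400,300),interpolation=cv2.INTER_CUBIC)
cv2.imwrite('pics/crops.png',np.vstack([np.hstack([c(T,125,157,80,60),c(T,260,152,80,60)]),np.hstack([c(S,165,245,106,80),c(S,212,160,80,60)])]))
for n,d in(('T',T),('S',S)):
    C=cloud(d)
    for nm,x,y in(('rack',.505,.19),):
        m=(abs(C[...,0]-.51)<.12)&(abs(C[...,1]-.2)<.15)
        for lo,hi in((.085,.099),(.150,.175)):
            mm=m&(C[...,2]>lo)&(C[...,2]<hi); P=C[mm]; print(n,lo,len(P))
            if lo<.1:
                r=cv2.minAreaRect(P[:,:2].astype(np.float32)*1000); print(r)
            else:
                k,l,cc=cv2.connectedComponentsWithStats(mm.astype(np.uint8))[:3]
                for i in range(1,k):
                    if cc[i,4]>3: print(cc[i],C[l==i].mean(0),np.ptp(C[l==i],axis=0))
    m=(abs(C[...,0]-.54)<.1)&(abs(C[...,1]+.2)<.1)
    for lo,hi in((.04,.055),(.068,.085)):
        P=C[m&(C[...,2]>lo)&(C[...,2]<hi)]; print(n,lo,len(P),cv2.minAreaRect(P[:,:2].astype(np.float32)*1000),P.mean(0),P[:,2].max())
```

```text
T 0.085 1091
((534.3292236328125, 215.16867065429688), (192.7218475341797, 81.41383361816406), 75.89962005615234)
T 0.15 119
[137 174   8   7  44] [0.5432533  0.26670373 0.15818334] [0.01887474 0.01935773 0.01600227]
[170 180  10  11  75] [0.51652944 0.16396471 0.15919295] [0.03090831 0.02691514 0.01362058]
T 0.04 1433 ((540.9974975585938, -200.9418487548828), (151.34967041015625, 120.33082580566406), 7.198519229888916) [ 0.53980231 -0.20106494  0.04998148] 0.0549943495151326
T 0.068 169 ((540.5919189453125, -200.24888610839844), (49.51677322387695, 50.780487060546875), 88.1781997680664) [ 0.54067803 -0.20139735  0.07374627] 0.08108606107065564
S 0.085 1574
((533.1460571289062, 214.2996368408203), (192.79319763183594, 83.23411560058594), 76.16732025146484)
S 0.15 203
[218 256  15  13 123] [0.51536343 0.16716491 0.15819268] [0.03207432 0.02851028 0.01395164]
[195 291  10  10  80] [0.54493445 0.26957726 0.15893831] [0.0213237  0.01988062 0.01558693]
S 0.04 1244 ((540.5114135742188, -199.69073486328125), (151.32960510253906, 129.90814208984375), 7.446948528289795) [ 0.5382751  -0.18874289  0.0496021 ] 0.05499757646026615
S 0.068 168 ((540.6083984375, -200.1857452392578), (49.0096321105957, 54.21990203857422), 12.418136596679688) [ 0.53945045 -0.19872897  0.07359163] 0.08207248115508725
```

View pics/crops.png

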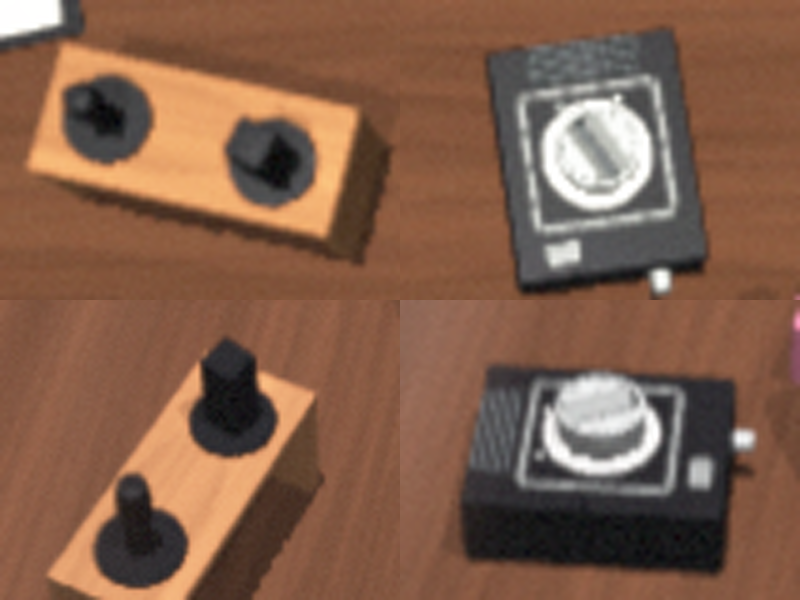

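Confirmed: the black unit is at top (300,183), the square handle (driver) at top (179,190), and the round one (nutdriver) at (145,180). Next I'll rectify to horizontal planes for the yaw of the handle and slot.

```bash
cat >> h.py <<'E'
def ortho(d,c,z,half=.05,n=300):
    a=np.linspace(half,-half,n); X,Y=np.meshgrid(c[0]+a,c[1]+a,indexing='ij')   # row: x down-going, col: y falling (left=+y)
    p=proj(d,np.c_[X.ravel(),Y.ravel(),np.full(X.size,z)]).astype(np.float32)
    return cv2.remap(d['img'],p[:,0].reshape(n,n),p[:,1].reshape(n,n),cv2.INTER_CUBIC)
E
python3 - <<'E'
from h import *
T=np.load('T.npy',allow_pickle=True).item();S=np.load('S.npy',allow_pickle=True).item()
rows=[]
def br(i,g): return np.clip(i.astype(float)*g,0,255).astype(np.uint8)
for d in(T,S):
    a=ortho(d,(.5185,.1625),.160,.04); b=ortho(d,(.5405,-.2005),.0755,.04)
    a=br(a,2.2)
    for i in(a,b): cv2.line(i,(150,0),(150,300),(0,255,0),1);cv2.line(i,(0,150),(300,150),(0,255,0),1)
    rows.append(np.hstack([a,b]))
cv2.imwrite('pics/ortho.png',np.vstack(rows))
# fits
for n,d in(('T',T),('S',S)):
    C=cloud(d)
    m=(abs(C[...,0]-.518)<.03)&(abs(C[...,1]-.163)<.03)&(C[...,2]>.154)&(C[...,2]<.166)
    P=C[m]; print(n,cv2.minAreaRect(P[:,:2].astype(np.float32)*1000),P.mean(0))
    r=[]
    for g in finder.regions_of('rack',d)[:1]: pass
    # guards: dark px at rack top height
    for c in((.5203,.1615),(.547,.268)):
        g=(np.hypot(C[...,0]-c[0],C[...,1]-c[1])<.036)&(C[...,2]>.092)&(C[...,2]<.106)&(d['img'].max(2)<75)
        Q=C[g]; print('guard',len(Q),cv2.minEnclosingCircle(Q[:,:2].astype(np.float32)*1000),Q[:,2].mean())
E
```

```text
T ((516.6665649414062, 163.9727020263672), (25.69959259033203, 25.04558753967285), 61.869529724121094) [0.51670246 0.16446728 0.15971892]
guard 51 ((516.9251708984375, 166.26780700683594), 22.56995391845703) 0.10078806283236698
guard 116 ((546.0836181640625, 265.91162109375), 24.793676376342773) 0.09971722364414125
S ((516.636474609375, 166.01943969726562), (25.632415771484375, 27.399503707885742), 64.8592529296875) [0.51563146 0.16636251 0.15912194]
guard 178 ((515.7490844726562, 167.775634765625), 26.31712532043457) 0.1013320652822535
guard 293 ((544.0238037109375, 268.2959899902344), 27.029680252075195) 0.10086161041238281
```

View pics/ortho.png

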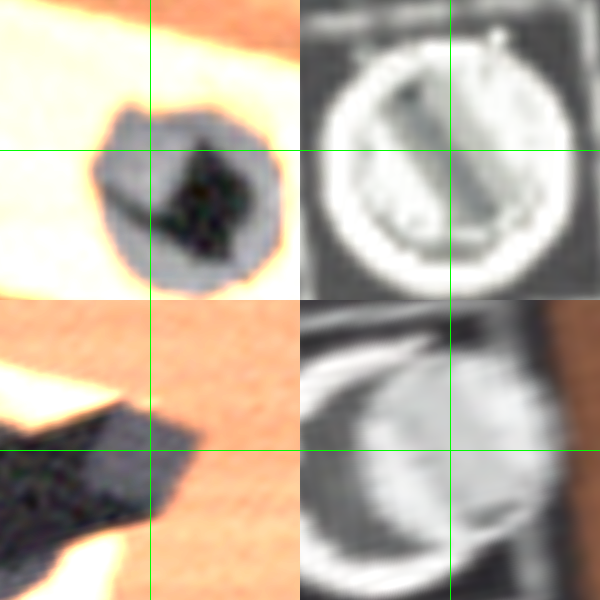

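The top ortho shows the slot running upper-left to lower-right, about (400,90)–(490,220), and the handle top square centred near (141,162) in the side panel. I'll fit the slot angle and make a move-calculating helper.

```bash
cat >> h.py <<'E'
from scipy.spatial.transform import Rotation as Ro
def down(yaw): # tool z down, tool x at world yaw (deg)
    c,s=np.cos(np.radians(yaw)),np.sin(np.radians(yaw)); return np.array([[c,s,0],[s,-c,0],[0,0,-1.]])
def rel(p,yaw,p0=None,R0=None):
    s=monitor.get_state(); R=Ro.from_rotvec(s['ee_rot']).as_matrix() if R0 is None else R0; p0=s['position'] if p0 is None else p0
    return np.round(np.degrees(Ro.from_matrix(R.T@down(yaw)).as_rotvec()),1), np.round(R.T@(np.array(p)-p0)*1000,1)
def st():
    s=monitor.get_state(); R=Ro.from_rotvec(s['ee_rot']).as_matrix()
    print('t%.1f'%s['time'],'p',np.round(s['position'],4),'yaw %.1f'%np.degrees(np.arctan2(R[1,0],R[0,0])),'zax',np.round(R[:,2],3),'F',np.round(s['force'],1),'M',np.round(s['moment'],2),'w %.4f g %.1f'%(s['gripper_width'],s['grasp_force']),'q',np.round(s['q'],2))
E
python3 - <<'E'
from h import *
from scipy.optimize import minimize
T=np.load('T.npy',allow_pickle=True).item();S=np.load('S.npy',allow_pickle=True).item()
for d in(T,S):
    C=cloud(d); P=C[(np.hypot(C[...,0]-.5405,C[...,1]+.2)<.023)&(C[...,2]>.052)&(C[...,2]<.085)]
    def model(v):
        a,off=np.radians(v[0]),v[1]/1e3
        dd=abs(-(P[:,0]-.5405)*np.sin(a)+(P[:,1]+.2)*np.cos(a)-off)
        z=.0755-np.where(dd>.011,0,np.where(dd>.003,(.011-dd)*1.5,.017)); return np.abs(z-P[:,2]).mean()
    g=min(((model((a,o)),a,o) for a in range(-90,90,2) for o in np.arange(-8,9,1)));print(len(P),g)
st()
print('via',rel((.53,-.2,.32),64)); print('driver',rel((.5163,.1655,.32),64))
E
```

```text
172 (np.float64(0.002799437037562996), 36, np.int64(-1))
148 (np.float64(0.004990037548583438), 30, np.int64(0))
t1.3 p [ 0.3044 -0.6024  0.2563] yaw 26.8 zax [ 0.  0. -1.] F [ 0.5  0.2 -0.1] M [ 0.05 -0.01 -0.04] w 0.0858 g 0.0 q [ 0.95  0.43  0.07  1.61 -0.03  1.11 -0.07]
via (array([ -0. ,  -0. , -37.2]), array([ 382.9, -257.5,  -63.7]))
driver (array([ -0. ,  -0. , -37.2]), array([ 535.4, -589.9,  -63.6]))
```

```bash
python3 -m handwheel '0 0 -37 383 -257 -64 0;0 0 -37 383 -257 -64 0;0 0 -37 383 -257 -64 0;0 0 -37 383 -257 -64 0;0 0 -37 383 -257 -64 0;0 0 -37 383 -257 -64 0;0 0 -37 383 -257 -64 0;0 0 -37 383 -257 -64 0;0 0 -37 383 -257 -64 0;0 0 -37 383 -257 -64 0;0 0 -37 383 -257 -64 0;0 0 -37 383 -257 -64 0' 60
python3 -c "
from h import *
st();print(rel((.5163,.1655,.26),64))"
```

```text
time: 2.5
position: [0.53, -0.2011, 0.3202]
ee_rot: [2.667, 1.66, -0.001]
force: [0.1, -0.7, 0.6]
gripper_width: 0.0852
grasp_force: 0.0
t2.5 p [ 0.53   -0.2011  0.3202] yaw 63.8 zax [-0. -0. -1.] F [ 0.1 -0.7  0.6] M [ 0.03  0.02 -0.03] w 0.0852 g 0.0 q [ 0.48  0.21 -0.27  1.76  0.06  1.18 -0.27]
(array([-0. ,  0. , -0.2]), array([ 322.9, -174.2,   60.1]))
```

```bash
python3 -m handwheel '0 0 0 323 -174 30 0;0 0 0 323 -174 60 0;0 0 0 323 -174 60 0;0 0 0 323 -174 60 0;0 0 0 323 -174 60 0;0 0 0 323 -174 60 0;0 0 0 323 -174 60 0;0 0 0 323 -174 60 0;0 0 0 323 -174 60 0;0 0 0 323 -174 60 0;0 0 0 323 -174 60 0' 
python3 -c "
from h import *
st();print(rel((.5163,.1655,.141),64))
d=get_image('side');cv2.imwrite('pics/s1.png',cv2.resize(d['img'][170:350,130:330],(800,720))[:600])"
```

```text
time: 3.6
position: [0.5173, 0.1641, 0.2603]
ee_rot: [2.669, 1.656, -0.0]
force: [0.8, -0.3, 0.4]
gripper_width: 0.0855
grasp_force: 0.0
t3.6 p [0.5173 0.1641 0.2603] yaw 63.6 zax [ 0.    -0.001 -1.   ] F [ 0.8 -0.3  0.4] M [-0.01  0.01  0.01] w 0.0855 g 0.0 q [ 0.01  0.25 -0.51  1.87  0.14  1.06 -1.01]
(array([ 0. ,  0. , -0.4]), array([  0.9,  -1.6, 119.3]))
```

View pics/s1.png

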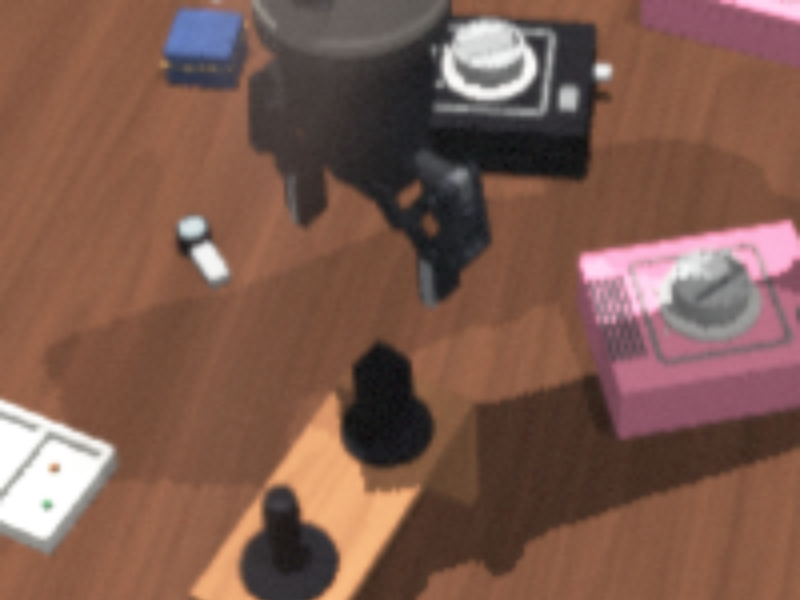

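The open fingers, at (305,200) and (435,280) in the crop, straddle the handle at (385,390). Descend and close.

```bash
python3 -m handwheel '0 0 0 1 -1 40 0;0 0 0 1 -1 75 0;0 0 0 1 -1 100 0;0 0 0 1 -1 119 0;0 0 0 1 -1 119 0;0 0 0 1 -1 119 0;0 0 0 1 -1 119 200;0 0 0 1 -1 119 200;0 0 0 1 -1 119 200;0 0 0 1 -1 119 200;0 0 0 1 -1 119 200;0 0 0 1 -1 119 200' 60
python3 -m handwheel '0 0 0 0 0 0 255;0 0 0 0 0 0 255;0 0 0 0 0 0 255;0 0 0 0 0 0 255' 60
python3 -c "
from h import *
st()"
```

```text
time: 4.85
position: [0.5167, 0.1677, 0.1419]
ee_rot: [2.667, 1.66, 0.001]
force: [-0.8, -0.9, 6.9]
gripper_width: 0.0253
grasp_force: 59.0
time: 5.25
position: [0.5167, 0.1677, 0.1419]
ee_rot: [2.667, 1.66, 0.001]
force: [-1.2, -0.4, 6.9]
gripper_width: 0.0256
grasp_force: 59.0
t5.2 p [0.5167 0.1677 0.1419] yaw 63.8 zax [ 0.001  0.    -1.   ] F [-1.2 -0.4  6.9] M [-0.22  0.25 -0.01] w 0.0256 g 59.0 q [-0.04  0.39 -0.48  1.98  0.24  0.83 -1.11]
```

```bash
python3 -m handwheel '0 0 0 0 0 -10 255;0 0 0 0 0 -30 255;0 0 0 0 0 -60 255;0 0 0 0 0 -90 255;0 0 0 0 0 -120 255;0 0 0 0 0 -150 255;0 0 0 0 0 -180 255;0 0 0 0 0 -180 255;0 0 0 0 0 -180 255' 90
python3 - <<'E'
from h import *
st()
s=monitor.get_state();R=Ro.from_rotvec(s['ee_rot']).as_matrix();g=s['position']+R[:,2]*.006
d=get_image('side');np.save('S2.npy',d,allow_pickle=True)
t=get_image('top')
for nm,im in(('side',d),('top',t)):
    print(nm,'expected tip px',proj(im,[g-[0,0,.11]]),'guard',proj(im,[g-[0,0,.04]]))
    print([(round(b['p'],2),np.round(np.array(b['xy'])*[560,420]).tolist()) for b in finder.pinpoint('driver',im)])
u,v=proj(d,[g-[0,0,.09]])[0].astype(int)
cv2.imwrite('pics/s2.png',cv2.resize(d['img'][max(v-50,0):v+40,u-60:u+60],(800,600),interpolation=cv2.INTER_CUBIC));print(u-60,v-50)
E
```

```text
time: 6.15
position: [0.5163, 0.1677, 0.3221]
ee_rot: [2.667, 1.66, 0.002]
force: [-0.5, 0.3, -0.4]
gripper_width: 0.0251
grasp_force: 88.4
t6.2 p [0.5163 0.1677 0.3221] yaw 63.8 zax [ 0.001  0.    -1.   ] F [-0.5  0.3 -0.4] M [ 0.02 -0.01 -0.02] w 0.0251 g 88.4 q [ 0.02  0.19 -0.52  1.8   0.1   1.18 -0.99]
side expected tip px [[223.54447762 247.93184769]] guard [[221.75875698 226.32537422]]
[(0.73, [226.0, 247.0]), (0.62, [219.0, 317.0])]
top expected tip px [[169.58604168 181.88074477]] guard [[163.23708281 176.43024582]]
[(0.52, [169.0, 183.0])]
163 191
```

View pics/s2.png

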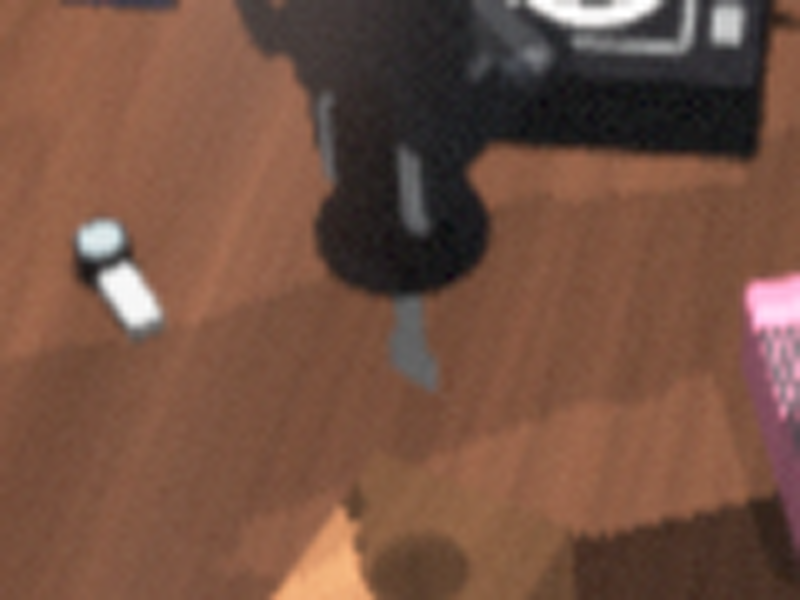

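The held driver is upright: guard at crop (403,230), blade tip edge from (392,370) down-right to (437,390). I'll compare that with the projected blade candidates.

Run:
```python
from h import *
d=np.load('S2.npy',allow_pickle=True).item()
s=monitor.get_state();R=Ro.from_rotvec(s['ee_rot']).as_matrix();tip=s['position']+R[:,2]*.116
for k in(0,1):
    print('xy'[k],proj(d,[tip-R[:,k]*.009,tip+R[:,k]*.009]).round(1).tolist())
print('seen [221.8,246.5],[228.5,249.5]; centre shift per mm toolx/tooly/z:',[(proj(d,[tip+R[:,k]*.001])-proj(d,[tip])).round(2).tolist() for k in range(3)])
print(rel((.5405,-.2,.32),30))
for y in (35,125,-55): print(y,rel((.5405,-.2,.28),y))
```

```text
x [[226.6, 245.9], [221.2, 250.8]]
y [[227.0, 250.3], [220.8, 246.5]]
seen [221.8,246.5],[228.5,249.5]; centre shift per mm toolx/tooly/z: [[[-0.3, 0.27]], [[-0.34, -0.21]], [[0.03, 0.29]]]
(array([-0.1,  0.1, 33.8]), array([-318.8,  184.2,    0.5]))
35 (array([-0.1,  0.1, 28.8]), array([-318.8,  184.3,   40.5]))
125 (array([ -0.1,   0. , -61.2]), array([-318.8,  184.3,   40.5]))
-55 (array([0.000e+00, 1.000e-01, 1.188e+02]), array([-318.8,  184.3,   40.5]))
```

Blade lies along tool y, with the tip about 2 mm toward −x of the tool. Carry to above the slot with tool y at 35°.

```bash
python3 -c "
from h import *
print(rel((.539,-.198,.23),125))"
python3 -m handwheel '0 0 -61 -318 184 0 255;0 0 -61 -318 184 0 255;0 0 -61 -318 184 0 255;0 0 -61 -318 184 0 255;0 0 -61 -318 184 0 255;0 0 -61 -318 184 0 255;0 0 -61 -318 184 0 255;0 0 -61 -318 184 0 255;0 0 -61 -318 184 92 255;0 0 -61 -318 184 92 255;0 0 -61 -318 184 92 255;0 0 -61 -318 184 92 255'
python3 - <<'E'
from h import *
st();print(rel((.539,-.198,.2),125))
d=get_image('side');t=get_image('top')
s=monitor.get_state();tip=s['position']-[0,0,.1169]
a,b=[cv2.resize(i['img'][max(v-h,0):v+h,u-h:u+h],(400,400),interpolation=cv2.INTER_CUBIC) for i,(u,v),h in((d,proj(d,[tip])[0].astype(int),35),(t,proj(t,[tip])[0].astype(int),35))]
cv2.imwrite('pics/s3.png',np.hstack([a,b])); print(proj(d,[tip]),proj(d,[[.5402,-.2,.0755]]))
E
```

```text
(array([ -0.1,   0. , -61.2]), array([-317.6,  182.1,   90.5]))
time: 7.55
position: [0.541, -0.1983, 0.2296]
ee_rot: [-1.454, -2.783, -0.001]
force: [0.3, 0.1, 0.1]
gripper_width: 0.0252
grasp_force: 88.5
t7.5 p [ 0.541  -0.1983  0.2296] yaw 124.8 zax [-0.001  0.001 -1.   ] F [0.3 0.1 0.1] M [ 0.04 -0.04  0.03] w 0.0252 g 88.5 q [ 0.55  0.32 -0.38  1.84  0.14  1.01  0.72]
(array([-0. , -0.1, -0.2]), array([ 1.4, -1.5, 29.6]))
[[250.5262767  171.17816346]] [[251.6108889  181.13840164]]
```

View pics/s3.png

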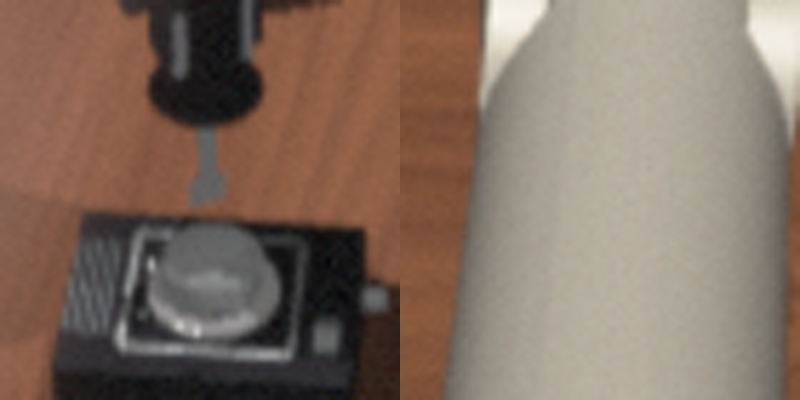

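Tip at crop (210,195) hangs right above the screw head's centre (212,255). Descend in steps.

```bash
python3 -m handwheel '0 0 0 1 -1 25 255;0 0 0 1 -1 36 255;0 0 0 1 -1 42 255;0 0 0 1 -1 46 255;0 0 0 1 -1 50 255;0 0 0 1 -1 53 255;0 0 0 1 -1 55 255;0 0 0 1 -1 55 255;0 0 0 1 -1 55 255' 100
python3 -c "
from h import *
st()"
```

```text
time: 8.55
position: [0.5399, -0.1988, 0.1747]
ee_rot: [1.455, 2.784, 0.0]
force: [-0.1, 0.2, 1.1]
gripper_width: 0.0248
grasp_force: 98.2
t8.6 p [ 0.5399 -0.1988  0.1747] yaw 124.8 zax [ 0.001 -0.    -1.   ] F [-0.1  0.2  1.1] M [-0.05  0.11 -0.06] w 0.0248 g 98.2 q [ 0.54  0.38 -0.37  1.89  0.17  0.9   0.7 ]
```

```bash
python3 -m handwheel '0 0 0 0 0 1 255;0 0 0 0 0 2 255;0 0 0 0 0 2.5 255;0 0 0 0 0 2.5 255;0 0 0 0 0 2.5 255'
python3 -m handwheel '0 0 0 0 0 0.5 255;0 0 0 0 0 1 255;0 0 0 0 0 1 255;0 0 0 0 0 1 255'
python3 -c "
from h import *
st()"
```

```text
time: 9.05
position: [0.5398, -0.1987, 0.172]
ee_rot: [1.455, 2.784, 0.0]
force: [-0.4, 0.0, 5.9]
gripper_width: 0.0247
grasp_force: 98.5
time: 9.45
position: [0.5399, -0.1988, 0.1711]
ee_rot: [1.455, 2.783, 0.0]
force: [-0.7, -0.1, 6.2]
gripper_width: 0.025
grasp_force: 99.0
t9.4 p [ 0.5399 -0.1988  0.1711] yaw 124.8 zax [ 0.001 -0.    -1.   ] F [-0.7 -0.1  6.2] M [-0.    0.04  0.01] w 0.0250 g 99.0 q [ 0.54  0.38 -0.37  1.89  0.17  0.9   0.69]
```

Pressed about 3 mm in the groove (6.2 N). Turn clockwise (+z).

```bash
python3 -m handwheel '0 0 4 0 0 0 255;0 0 8 0 0 0 255;0 0 12 0 0 0 255;0 0 16 0 0 0 255;0 0 20 0 0 0 255;0 0 24 0 0 0 255;0 0 28 0 0 0 255;0 0 32 0 0 0 255;0 0 32 0 0 0 255'
python3 -c "
from h import *
st()"
python3 -m handwheel '0 0 4 0 0 0 255;0 0 8 0 0 0 255;0 0 12 0 0 0 255;0 0 16 0 0 0 255;0 0 20 0 0 0 255;0 0 20 0 0 0 255'
python3 -c "
from h import *
st()"
```

```text
time: 10.35
position: [0.54, -0.1987, 0.1711]
ee_rot: [2.169, 2.272, 0.001]
force: [0.6, -0.2, 5.8]
gripper_width: 0.0248
grasp_force: 99.0
t10.3 p [ 0.54   -0.1987  0.1711] yaw 92.7 zax [ 0.001 -0.    -1.   ] F [ 0.6 -0.2  5.8] M [-0.07 -0.01  0.09] w 0.0248 g 99.0 q [ 0.45  0.37 -0.26  1.9   0.12  0.89  0.18]
time: 10.95
position: [0.54, -0.1988, 0.1712]
ee_rot: [2.531, 1.861, 0.001]
force: [0.2, 0.3, 6.0]
gripper_width: 0.025
grasp_force: 99.0
t10.9 p [ 0.54   -0.1988  0.1712] yaw 72.7 zax [ 0.001 -0.    -1.   ] F [0.2 0.3 6. ] M [-0.08 -0.1   0.03] w 0.0250 g 99.0 q [ 0.39  0.36 -0.19  1.9   0.09  0.88 -0.14]
```

```bash
python3 -m handwheel '0 0 3 0 0 0 255;0 0 5 0 0 0 255;0 0 5 0 0 0 255'; python3 -c "
from h import *
st()"
python3 -m handwheel '0 0 2 0 0 0 255;0 0 4 0 0 0 255;0 0 4 0 0 0 255'; python3 -c "
from h import *
st()"
```

```text
time: 11.25
position: [0.54, -0.1988, 0.1712]
ee_rot: [2.608, 1.75, 0.001]
force: [0.7, 0.1, 6.2]
gripper_width: 0.025
grasp_force: 99.0
t11.2 p [ 0.54   -0.1988  0.1712] yaw 67.7 zax [ 0.001 -0.    -1.   ] F [0.7 0.1 6.2] M [-0.09 -0.13  0.02] w 0.0250 g 99.0 q [ 0.38  0.36 -0.17  1.9   0.08  0.88 -0.22]
time: 11.55
position: [0.5401, -0.1988, 0.1712]
ee_rot: [2.668, 1.658, 0.001]
force: [0.5, -0.3, 5.8]
gripper_width: 0.0248
grasp_force: 99.0
t11.6 p [ 0.5401 -0.1988  0.1712] yaw 63.7 zax [ 0.001 -0.    -1.   ] F [ 0.5 -0.3  5.8] M [-0.1  -0.15  0.07] w 0.0248 g 99.0 q [ 0.37  0.36 -0.15  1.91  0.07  0.88 -0.28]
```

```bash
for i in 1; do python3 -m handwheel '0 0 2 0 0 0 255;0 0 4 0 0 0 255;0 0 4 0 0 0 255' >/dev/null; python3 -c "
from h import *
st()"; done
python3 -m handwheel '0 0 2 0 0 0 255;0 0 4 0 0 0 255;0 0 4 0 0 0 255' >/dev/null; python3 -c "
from h import *
st()"
```

```text
t11.8 p [ 0.5401 -0.1988  0.1712] yaw 59.7 zax [ 0.001 -0.    -1.   ] F [0.1 0.2 5.7] M [-0.08 -0.14  0.08] w 0.0248 g 99.0 q [ 0.35  0.36 -0.14  1.91  0.06  0.88 -0.35]
t12.2 p [ 0.5401 -0.1988  0.1712] yaw 55.7 zax [ 0.001 -0.    -1.   ] F [-0.  -0.4  5.5] M [-0.09 -0.14  0.  ] w 0.0250 g 99.0 q [ 0.34  0.36 -0.13  1.91  0.06  0.88 -0.41]
```

```bash
python3 -m handwheel '0 0 2 0 0 0 255;0 0 4 0 0 0 255;0 0 4 0 0 0 255' >/dev/null; python3 -c "
from h import *
st()"
python3 -m handwheel '0 0 2 0 0 0 255;0 0 4 0 0 0 255;0 0 4 0 0 0 255' >/dev/null; python3 -c "
from h import *
st()
d=get_image('side');cv2.imwrite('pics/s4.png',cv2.resize(d['img'][125:215,190:310],(800,600),interpolation=cv2.INTER_CUBIC))"
```

```text
t12.4 p [ 0.5401 -0.1988  0.1712] yaw 51.7 zax [ 0.001 -0.    -1.   ] F [ 0.5 -0.   4.8] M [-0.1  -0.08  0.19] w 0.0250 g 99.1 q [ 0.33  0.36 -0.11  1.91  0.05  0.88 -0.47]
t12.8 p [ 0.54   -0.1988  0.1712] yaw 47.8 zax [ 0.001 -0.    -1.   ] F [ 0.9 -0.5  6.7] M [-0.2  -0.14  0.36] w 0.0249 g 99.1 q [ 0.32  0.36 -0.1   1.91  0.04  0.87 -0.54]
```

View pics/s4.png

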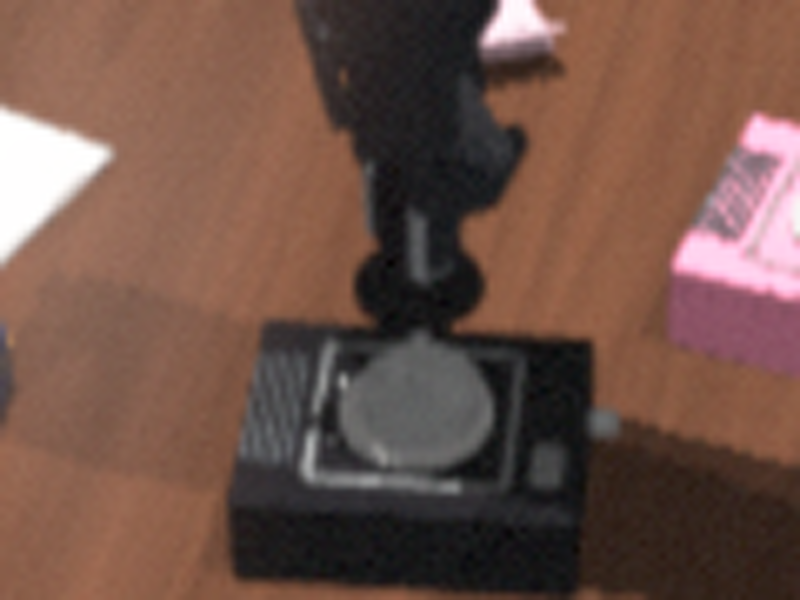

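The driver stands in the slot (shaft entering the head at (420,335)), and the moment rose to 0.36 N·m, so the stop is reached. Relieve the twist a little and lift.

```bash
python3 -m handwheel '0 0 -3 0 0 0 255;0 0 -6 0 0 0 255;0 0 -6 0 0 -4 255;0 0 -6 0 0 -10 255;0 0 -6 0 0 -20 255;0 0 -6 0 0 -40 255;0 0 -6 0 0 -80 255;0 0 -6 0 0 -120 255;0 0 -6 0 0 -150 255;0 0 -6 0 0 -150 255'
python3 -c "
from h import *
st();print(rel((.5187,.1645,.32),63.8))
d=get_image('top');np.save('T2.npy',d,allow_pickle=True)"
```

```text
time: 13.8
position: [0.541, -0.1991, 0.3259]
ee_rot: [2.798, 1.418, 0.008]
force: [-0.2, -0.3, -1.2]
gripper_width: 0.0249
grasp_force: 99.0
t13.8 p [ 0.541  -0.1991  0.3259] yaw 53.7 zax [ 0.006 -0.002 -1.   ] F [-0.2 -0.3 -1.2] M [0.   0.02 0.02] w 0.0249 g 99.0 q [ 0.34  0.21 -0.12  1.74  0.03  1.18 -0.42]
(array([  0.4,  -0.1, -10.1]), array([ 280. , -233.1,    5.2]))
```

```bash
python3 -m handwheel '0 0 -10 280 -233 0 255;0 0 -10 280 -233 0 255;0 0 -10 280 -233 0 255;0 0 -10 280 -233 0 255;0 0 -10 280 -233 0 255;0 0 -10 280 -233 0 255;0 0 -10 280 -233 0 255;0 0 -10 280 -233 0 255;0 0 -10 280 -233 0 255;0 0 -10 280 -233 0 255;0 0 -10 280 -233 0 255'
python3 - <<'E'
from h import *
st();print(rel((.5187,.1645,.145),63.8))
d=get_image('side')
s=monitor.get_state();R=Ro.from_rotvec(s['ee_rot']).as_matrix();tip=s['position']+R[:,2]*.1169
u,v=proj(d,[tip])[0].astype(int)
t=get_image('top'); o=[cv2.resize(ortho(t,(.5405,-.2),.0755,.04),(300,300)),cv2.resize(ortho(d,(.5405,-.2),.0755,.04),(300,300))]
c=cv2.resize(d['img'][v-50:v+70,u-40:u+60],(500,600),interpolation=cv2.INTER_CUBIC)
cv2.imwrite('pics/s5.png',np.hstack([c,np.vstack(o)]))
E
```

```text
time: 14.95
position: [0.5172, 0.1632, 0.3204]
ee_rot: [2.669, 1.657, -0.001]
force: [0.1, -0.6, -1.5]
gripper_width: 0.0247
grasp_force: 99.0
t14.9 p [0.5172 0.1632 0.3204] yaw 63.7 zax [-0.001 -0.001 -1.   ] F [ 0.1 -0.6 -1.5] M [ 0.03  0.   -0.05] w 0.0247 g 99.0 q [-0.08  0.18 -0.39  1.81  0.08  1.17 -0.95]
(array([-0. ,  0.1, -0.1]), array([  2. ,   0.8, 175.4]))
```

View pics/s5.png

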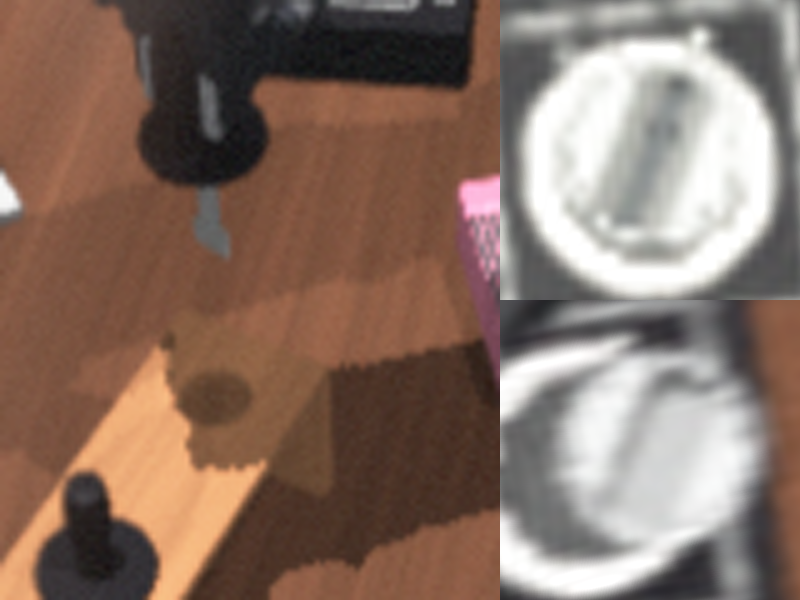

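The slot turned from about +35° to −23°, i.e. 58°, at its stop. The driver tip at (213,245) hangs over the hole at (215,398). Lower it in.

```bash
python3 -m handwheel '0 0 0 2 1 40 255;0 0 0 2 1 75 255;0 0 0 2 1 95 255;0 0 0 2 1 115 255;0 0 0 2 1 135 255;0 0 0 2 1 155 255;0 0 0 2 1 168 255;0 0 0 2 1 174 255;0 0 0 2 1 176 255;0 0 0 2 1 176 255'
python3 -c "
from h import *
st()"
```

```text
time: 16.05
position: [0.5191, 0.1661, 0.1452]
ee_rot: [2.667, 1.66, 0.001]
force: [-0.4, 0.4, -0.9]
gripper_width: 0.0246
grasp_force: 99.0
t16.1 p [0.5191 0.1661 0.1452] yaw 63.8 zax [ 0.  0. -1.] F [-0.4  0.4 -0.9] M [-0.07 -0.06 -0.02] w 0.0246 g 99.0 q [-0.12  0.37 -0.37  1.98  0.18  0.82 -1.05]
```

```bash
python3 -m handwheel '0 0 0 0 0 1 255;0 0 0 0 0 2 255;0 0 0 0 0 2.5 255;0 0 0 0 0 2.5 255'
python3 -m handwheel '0 0 0 0 0 0 200;0 0 0 0 0 0 100;0 0 0 0 0 0 0;0 0 0 0 0 0 0;0 0 0 0 0 0 0;0 0 0 0 0 0 0;0 0 0 0 0 0 0;0 0 0 0 0 0 0'
python3 -m handwheel '0 0 0 0 0 -20 0;0 0 0 0 0 -50 0;0 0 0 0 0 -90 0;0 0 0 0 0 -130 0;0 0 0 0 0 -180 0;0 0 0 0 0 -180 0;0 0 0 -150 100 -180 0;0 0 0 -150 100 -180 0;0 0 0 -150 100 -180 0;0 0 0 -150 100 -180 0;0 0 0 -150 100 -180 0;0 0 0 -150 100 -180 0'
python3 - <<'E'
from h import *
st()
for n in('side','top'):
    d=get_image(n);C=cloud(d)
    for lo in (.153,):
        mm=(abs(C[...,0]-.53)<.07)&(abs(C[...,1]-.21)<.12)&(C[...,2]>lo)&(C[...,2]<.18)
        k,l,cc=cv2.connectedComponentsWithStats(mm.astype(np.uint8))[:3]
        for i in range(1,k):
            if cc[i,4]>5: print(n,cc[i],C[l==i].mean(0).round(4),np.ptp(C[l==i],axis=0).round(3))
    if n=='side': cv2.imwrite('pics/s6.png',cv2.resize(d['img'][235:355,145:305],(800,600),interpolation=cv2.INTER_CUBIC))
E
```

```text
time: 16.45
position: [0.5188, 0.1662, 0.1425]
ee_rot: [2.667, 1.66, 0.0]
force: [-0.3, -0.1, -0.4]
gripper_width: 0.0248
grasp_force: 99.0
time: 17.25
position: [0.5188, 0.1662, 0.1424]
ee_rot: [-2.667, -1.66, -0.0]
force: [0.7, 0.4, 0.2]
gripper_width: 0.0851
grasp_force: 0.0
time: 18.45
position: [0.5422, -0.0129, 0.3222]
ee_rot: [-2.668, -1.658, -0.0]
force: [0.1, 1.0, -0.3]
gripper_width: 0.0853
grasp_force: 0.0
t18.4 p [ 0.5422 -0.0129  0.3222] yaw 63.7 zax [-0.  0. -1.] F [ 0.1  1.  -0.3] M [-0.03  0.02  0.03] w 0.0853 g 0.0 q [ 0.15  0.17 -0.28  1.81  0.05  1.17 -0.6 ]
side [218 255  15  13 110] [0.5159 0.1662 0.1592] [0.031 0.033 0.011]
side [195 291  10   9  66] [0.5453 0.2681 0.1598] [0.019 0.019 0.013]
top [137 174   7   7  40] [0.5435 0.2672 0.1589] [0.018 0.018 0.011]
top [170 180  11  11  72] [0.5168 0.1633 0.1596] [0.03  0.029 0.013]
```

View pics/s6.png

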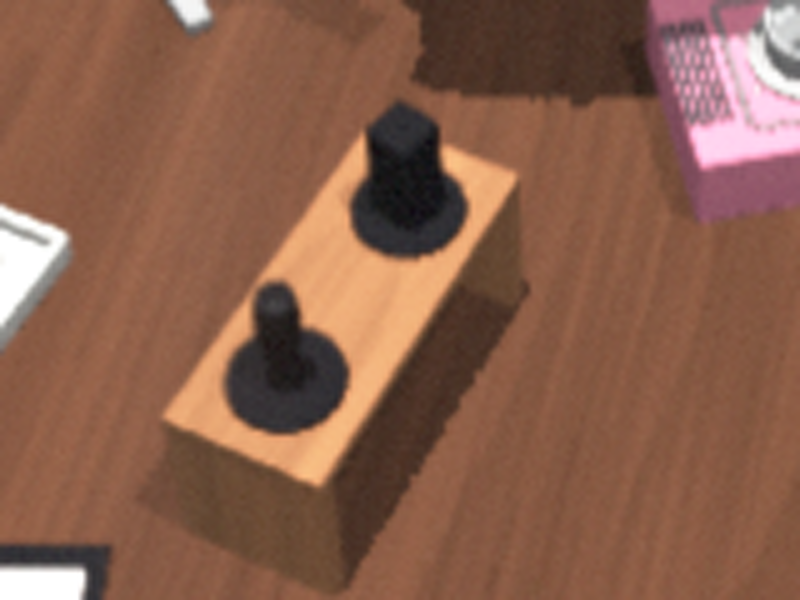

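Both tools hang upright on their guards: the driver at (405,170), the nutdriver at (280,350). The robot is clear, so I'm handing the job in.

```bash
python3 -c "
from bench import ctrl
print(ctrl.finish_job())"
```

```text
the job is handed in; nothing more can be done
None
```

The job is handed in: the screw was pressed down about 3 mm and turned clockwise about 58° until it hit its stop, the screwdriver hangs upright in its own hole again, and the round-handled tool was left alone; the hand-in gave no verdict.

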